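# Push the desk organiser shut

### The arm

A 7-joint arm with a two-finger parallel gripper is mounted at the origin on a cart in front of the work surface, level with it; the furniture and walls round the work are solid. World frame = base frame: x ahead of the robot, y to its left, z up, the work surface at z = 0. Lengths are in m, angles in rad, forces in N, time in s.
With the tool pointing down it reaches from about 0.425 to 1.025 m from the base axis. Payload 9.4 kg.
Tool frame: the origin (TCP) lies on the front face of the gripper's body, between the roots of the fingers; the fingertips stand 84 mm ahead of it and the grasp point (between the pads) lies 65 mm ahead of it; z points along the fingers, y is the line along which they close (so a half turn about z gives the same grasp; the last joint's range is limited). The gripper opens to 93 mm and grips with 3 to 60 N. Pads are 15 mm wide; open, the fingers measure 128 mm over their backs; the gripper's body (75 mm by 188 mm) begins 65 mm behind the grasp point.
Start: joints at [-1.297, 0.599, -0.003, 1.599, 0.002, 0.943, -0.08], TCP at [0.249, 0.681, 0.303] pointing down, gripper open.
Joint ranges: [-2.57, 2.57], [-0.35, 1.97], [-1.29, 1.29], [0.11, 2.56], [-1.05, 4.19], [0.11, 1.86], [-2.63, 2.63]. Speed limits (rad/s): [2.22, 2.22, 3.01, 3.01, 3.14, 3.14, 3.14].

### API

Orientations are given as a unit quaternion [w, x, y, z].
In Python, from cell import r gives the robot as it stands. The module is installed in compiled form; this text tells all that it offers.
- The arm moves only by the tool move_arm, never from a script. Its argument "targets" is a list of rows, each a list of 6 numbers: the shift along the world's x, y, z in mm, then the turn, a rotation vector about the world's x, y, z in rad. A call has 1 to 12 rows; each row is the pose to reach, as a shift and turn from the pose commanded when the call began; what a row does not reach only later rows make up. A row lasts 1/10 s, in which the tool goes at most 50 mm and 8.59 degrees, less where a joint would pass 70% of its speed; a pose out of reach is approached as far as the arm can. A call with a gripper value outside its range is refused whole. "fingers" is the finger opening in mm, from 0 to 93, set as the call begins (left out, the last holds). The fingers move at their own pace and stop on an object; "grip_force" is the grip in N (left out, the last holds). Time passes only in rows, so rows that repeat a pose let the fingers close. It gives the time, the measured TCP pose, the force, the opening and the grip force at its end, in the units of the state.
- r.get_obs(): the state, without advancing time (a new reading comes with each control period).
- r.read_camera(name): name is "scene" or "top" or "wrist"; returns (picture, depth): 384x512x3 uint8, red, green, blue; 384x512 float32, m along the optical axis (not along the pixel's ray), 0 where there is no reading.
- r.camera_model(name): a dict with "mtx" (3x3 intrinsics, pixels), "rvec" (rotation vector, rad) and "tvec" (3), from world to camera coordinates, as OpenCV has them. Camera axes: x right, y down, z forward; pixel columns grow to the right and rows downward; lengths in m; the calibration is good to about 2 mm. A picture is of the moment at which its call begins: read the wrist's pose just before it. camera_model takes no time and is no camera call; for the wrist camera it gives the pose at the moment of the call.
- r.sign_off(): hands the job in; it is judged then, once.
The state is a dict: "time_s": time; "joint_positions": joint angles; "qvel": joint speeds; "joint_torque": joint torques, N m; "position": TCP position; "ee_rot": TCP orientation; "force": force on the tool from outside, world axes, zero at the start; "moment": the same for the moment, N m; "opening": finger opening in m; "grip_force": force on a finger pad.
Only numpy, scipy, OpenCV 4.12 (cv2) and the standard library are available. Lean on these libraries where they do the work, as an engineer would, in place of code of your own. Each camera call takes 0.05 s, during which the arm holds its last target. There are 200 camera calls.

### The job

Close up the small white desk organiser: with the fingertips, push both of its drawers fully in and push the sliding wooden cover on top fully shut, in any order. Push gently, without slamming anything or shoving the organiser across the desk, and lift nothing. Do not touch the things stored inside it, and leave the mug, tape dispenser and stapler beside it alone; finish with the hand clear.

Things in the scene. Friction and masses are not known exactly. Their poses are not given: they have to be found in the camera images.
- organiser: White desk organiser, 130 (x) x 220 (y) x 64 mm high without its cover, 1.7 to 2.5 kg, loose on rubber feet (a push of 10 N or more may slide it). Origin: centre of its underside, on the desk. Its -x axis points out of the front with the two drawers, towards the robot; +y is the left side seen from there, z up. Front face at x = -65 mm, left side wall at y = +110 mm.
- drawer_left (a joint): How far the left (+y) drawer stands out, m: 0 fully shut (hard stop), 0.07 fully out. It slides along the organiser's x axis, opens to -x, moves with about 1 N and stays where left.
- drawer_right (a joint): The same for the right (-y) drawer.
- drawer_left_front (a point): Centre of the outer face of the left drawer's light wooden front, 30 mm above the desk; moves with the drawer, axes as the organiser's. The front is a plain panel 103 mm wide (y), 8 mm thick, 6 to 45 mm above the desk, with a flat brass label frame and no handle. Shut, this point is at x = -73, y = +53.5 mm in the organiser's frame.
- drawer_right_front (a point): The same for the right drawer's front; when shut at x = -73, y = -53.5 mm in the organiser's frame.
- cover (a joint): How far the cover is slid open to the left, m: 0 fully shut (hard stop), 0.09 fully open. It slides along the organiser's y axis, opens to +y, moves with about 1 N and stays where left.
- cover_edge (a point): Middle of the cover's left (+y) edge, 70 mm above the desk; moves with it, axes as the organiser's. The cover is a light wooden board 130 x 226 x 10 mm (65 to 75 mm above the desk) with three dark ribs near this edge. Open, it overhangs the left side, free space below. Shut, this point is at x = 0, y = +116 mm in the organiser's frame. Push it to -y to shut.
- binder_clip: Black binder clip, 36x32x27 mm, lying in the left drawer; origin: centre of its underside. To stay there, untouched by the hand.
- eraser: Eraser, white with a blue-grey sleeve, 48x23x13 mm, lying in the right drawer; origin: centre of its underside. To stay there, untouched by the hand.
- red_pen: Red pen, 12x145x9 mm, lying along the organiser's y axis in the shallow tray under the cover; origin: centre of its underside. To stay there, untouched by the hand.
- mug: White mug, 92x127x95 mm, to the right (-y) of the stapler; origin: centre of its underside. Bystander.
- tape_dispenser: Black tape dispenser, 148x53x70 mm, to the left (+y) of the organiser; origin: centre of its underside. Bystander.
- stapler: Red and black stapler, 148x37x40 mm, close to the right (-y) side of the organiser; origin: centre of its underside. Bystander.

How it is judged:
By the outcome, as a careful person would: the job done as asked, in the order asked, and still so for the second after the job is handed in, with the robot touching nothing.
It also fails if it takes over 58 s, if anything falls off the work surface, if the arm or the gripper's body presses on something with over 40 N, if the wrist force passes 120 N, or if a joint passes its speed limit or range.

## Working session

There is one attempt and no reset: what is moved stays moved. The work goes in short steps, Python scripts to look and compute and a tool call to move; the robot and the scene stay as the last step left them, time stands still between calls to the robot, and variables do not carry over. Pictures are saved under pics/ and viewed, at most 10 in all, crops included, and the job is handed in when it is done.

Besides the shell and the picture viewer there is one more tool, called after ">>>" by a JSON object that holds its "name" and its "arguments", one argument or row to a line. move_arm: Moves the arm, as the interface text tells. Its arguments: {"type":"object","properties":{"targets":{"type":"array","items":{"type":"array","items":{"type":"number"}}},"fingers":{"type":"number"},"grip_force":{"type":"number"}},"required":["targets"]}

```bash
mkdir -p pics; cat > h.py <<'E'
import numpy as np, cv2
from cell import r
def pts(name):
    m=r.camera_model(name); im,d=r.read_camera(name)
    K=np.array(m["mtx"]);R,_=cv2.Rodrigues(np.array(m["rvec"],float));t=np.array(m["tvec"],float).ravel()
    v,u=np.mgrid[0:384,0:512]
    P=np.stack([(u-K[0,2])/K[0,0]*d,(v-K[1,2])/K[1,1]*d,d],-1)
    return im,d,(P-t)@R
E
python3 - <<'E'
from h import *
for n in("scene","top"):
    im,d,W=pts(n); cv2.imwrite(f"pics/{n}0.png",im[:,:,::-1]); np.save(n+"0.npy",W)
    m=r.camera_model(n);R,_=cv2.Rodrigues(np.array(m["rvec"],float));print(n,-R.T@np.ravel(m["tvec"]))
print(r.get_obs())
E
```

```text
scene [-0.22239218 -0.62608758  0.69904824]
top [0.47141922 0.00776684 1.36027981]
{'time_s': 0.1, 'joint_positions': array([-1.29670757,  0.60003527, -0.00254783,  1.60003521,  0.00182196,
        0.94292444, -0.07982081]), 'qvel': array([ 0.00020437, -0.00203336,  0.00097589, -0.00222012,  0.00059278,
       -0.00105548, -0.00025544]), 'joint_torque': array([ 5.38009393e-03, -7.66557169e+01,  1.50204554e+00, -2.52935886e+01,
       -5.23266429e-02,  1.36337819e-02,  7.30604006e-05]), 'position': array([0.24903286, 0.68054658, 0.30195855]), 'ee_rot': array([-4.97147966e-05,  1.74469719e-01,  9.84662291e-01, -6.98445747e-04]), 'force': array([-0.68374178, -0.47105373, -0.42814739]), 'moment': array([0.00542556, 0.04005449, 0.01554069]), 'grip_force': 0.0, 'opening': 0.09317066474070022}
```

View pics/scene0.png

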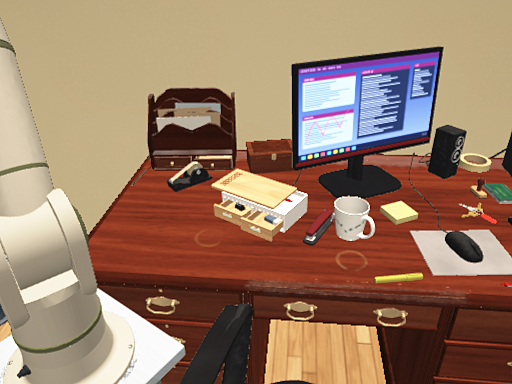

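View pics/top0.png

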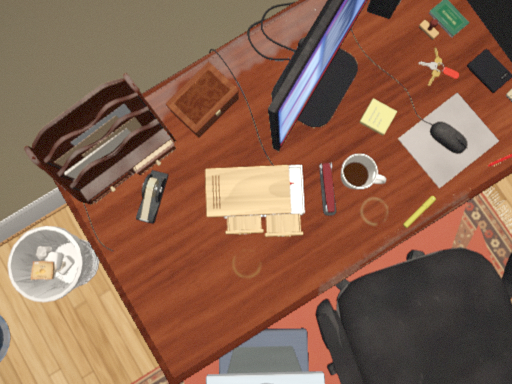

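The scene view shows the organiser at about (260,205). In the top view the cover spans (205–303, 165–216), the left drawer front is at (244,234) and the right one at (283,236). The tape dispenser is at (152,197), the stapler at (327,188) and the mug at (358,170).

```bash
python3 - <<'E'
from h import *
W=np.load("top0.npy"); im=cv2.imread("pics/top0.png")
def rect(mask,l):
    n,lab,st,c=cv2.connectedComponentsWithStats(mask.astype(np.uint8))
    for i in range(1,n):
        if st[i,4]<60: continue
        p=W[lab==i][:,:2].astype(np.float32); b=cv2.minAreaRect(p*1000)
        print(l,st[i],np.round(b[0]),np.round(b[1]),round(b[2],2),"z",np.percentile(W[lab==i][:,2],[5,50,95]).round(4)); print(cv2.boxPoints(b).round(0).tolist())
roi=np.zeros((384,512),bool); roi[155:245,195:312]=1
hsv=cv2.cvtColor(im,cv2.COLOR_BGR2HSV); wood=(hsv[...,0]>10)&(hsv[...,0]<30)&(hsv[...,2]>150)&(hsv[...,1]>40)
rect(roi&(W[...,2]>.068)&(W[...,2]<.085),"cover")
rect(roi&(W[...,2]>.055)&(W[...,2]<.068)&~wood,"body")
rect(roi&wood&(W[...,2]>.035)&(W[...,2]<.052),"drawers")
roi[:]=0; roi[165:230,130:175]=1; rect(roi&(W[...,2]>.015),"tape")
roi[:]=0; roi[155:225,312:340]=1; rect(roi&(W[...,2]>.015),"stapler")
S=cv2.imread("pics/scene0.png")
cv2.imwrite("pics/crop.png",np.hstack([cv2.resize(im[155:245,195:312],None,fx=4,fy=4),cv2.resize(S[165:245,205:285],(320,360))]))
E
```

```text
cover [ 205  165   87   52 4021] [643.  30.] [131. 226.] 0.87 z [0.0706 0.0749 0.0791]
[[576.0, 141.0], [580.0, -84.0], [711.0, -82.0], [707.0, 143.0]]
body [289 165  15  42  90] [ 657. -115.] [116.  32.] 16.69 z [0.0562 0.0633 0.067 ]
[[596.0, -117.0], [606.0, -148.0], [717.0, -114.0], [708.0, -83.0]]
drawers [226 218  38  16 133] [548.  41.] [100.  41.] 84.62 z [0.0368 0.0434 0.0483]
[[523.0, -7.0], [563.0, -11.0], [573.0, 89.0], [532.0, 93.0]]
drawers [265 226  38  10 121] [526. -63.] [ 21. 100.] 9.74 z [0.0369 0.0439 0.0491]
[[507.0, -16.0], [524.0, -114.0], [545.0, -110.0], [528.0, -12.0]]
tape [130 165  24  11 155] [718. 329.] [66. 28.] 88.97 z [0.0166 0.0408 0.0657]
[[703.0, 296.0], [731.0, 296.0], [732.0, 361.0], [704.0, 362.0]]
tape [136 173  30  50 860] [590. 157.] [356. 134.] 72.1 z [0.0172 0.0426 0.0692]
[[471.0, 8.0], [599.0, -33.0], [708.0, 305.0], [581.0, 347.0]]
stapler [320 161  15  51 460] [ 572. -130.] [104. 325.] 53.85 z [0.0267 0.0362 0.041 ]
[[410.0, -76.0], [673.0, -268.0], [734.0, -184.0], [471.0, 8.0]]
```

View pics/crop.png

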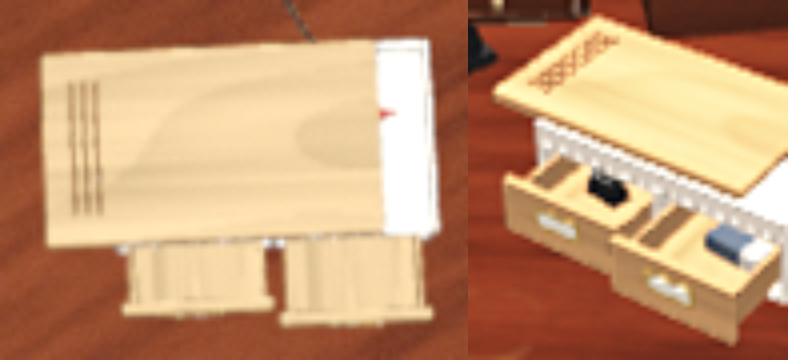

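The crop shows the cover open about 35–40 mm to the left, both drawers out (right further), and the yaw close to +1–2°. One more check before moving: the letter rack's clearance and the edges.

```bash
python3 - <<'E'
from h import *
W=np.load("top0.npy"); x,y,z=W[...,0],W[...,1],W[...,2]
for a in range(150,450,50):
    m=(y>a/1e3)&(y<a/1e3+.05)&(z>.1)&(z<.6)&(x>.4)&(x<1.0)
    if m.sum(): print(a,"rack xmin",x[m].min().round(3),"zmax",z[m].max().round(3))
m=(x>.55)&(x<.75)&(y>.15)&(y<.36)&(z>.02); print("tape near y",y[m].min(), x[m].min(),x[m].max())
c=(z>.068)&(z<.085)&(y>-.2)&(y<.16)&(x<.75)&(x>.56)
vs=[(y[i][c[i]].max(),np.median(x[i][c[i]])) for i in range(168,214) if c[i].sum()>20]
p=np.polyfit([b for a,b in vs],[a for a,b in vs],1); print("cover left edge y(x=.643)",np.polyval(p,.643),"slope",p[0])
vs=[(x[:,j][c[:,j]].min(),x[:,j][c[:,j]].max(),y[:,j][c[:,j]].mean()) for j in range(210,286)]
vs=np.array(vs);print("front/back slope",np.polyfit(vs[:,2],vs[:,0],1),np.polyfit(vs[:,2],vs[:,1],1))
# front outer top edge at z=.045 by ray
m=r.camera_model("top");K=np.array(m["mtx"]);R,_=cv2.Rodrigues(np.array(m["rvec"],float));C=-R.T@np.ravel(m["tvec"])
def ray(u,v,h):
    d=R.T@np.linalg.inv(K)@[u,v,1]; return (C+d*(h-C[2])/d[2]).round(4)
for n,q in dict(LL=(123,314),LR=(273,304),RL=(281,324),RR=(432,317)).items(): print(n,ray(195+q[0]/4,155+q[1]/4,.045))
print("body right",ray(195+430/4,155+42/4,.064),ray(195+438/4,155+230/4,.064))
E
```

```text
200 rack xmin 0.796 zmax 0.17
250 rack xmin 0.791 zmax 0.249
300 rack xmin 0.757 zmax 0.255
350 rack xmin 0.719 zmax 0.443
400 rack xmin 0.683 zmax 0.502
tape near y 0.2601956021017815 0.5686512695507826 0.7499181432311394
cover left edge y(x=.643) 0.14086290764481676 slope 0.005901096323151151
front/back slope [-0.01424136  0.5796839 ] [-0.01426846  0.70705961]
LL [0.5302 0.093  0.045 ]
LR [ 0.5339 -0.0087  0.045 ]
RL [ 0.5203 -0.0137  0.045 ]
RR [ 0.5219 -0.1157  0.045 ]
body right [ 0.7068 -0.1205  0.064 ] [ 0.5791 -0.1204  0.064 ]
```

>>> {"name": "move_arm", "arguments": {
  "targets": [
    [10,-20,0,0,0,0.03],
    [30,-65,0,0,0,0.07],
    [50,-110,0,0,0,0.1],
    [70,-155,0,0,0,0.15],
    [90,-200,0,0,0,0.2],
    [110,-245,0,0,0,0.25],
    [130,-290,0,0,0,0.3],
    [150,-335,0,0,0,0.33],
    [170,-380,0,0,0,0.365],
    [190,-425,0,0,0,0.365],
    [210,-465,0,0,0,0.365],
    [221,-490,0,0,0,0.365]
  ],
  "fingers": 0
}}

```text
time_s: 1.3
position: [0.4712, 0.1872, 0.3026]
ee_rot: [0.0, -0.005, 1.0, -0.001]
force: [-0.1, 0.9, 0.9]
opening: 0.0024
grip_force: 0.0
```

>>> {"name": "move_arm", "arguments": {
  "targets": [
    [40,0,0,0,0,0],
    [80,0,0,0,0,0],
    [120,0,0,0,0,0],
    [150,0,-10,0,0,0],
    [160,0,-40,0,0,0],
    [160,0,-80,0,0,0],
    [160,0,-115,0,0,0],
    [160,0,-140,0,0,0],
    [160,0,-155,0,0,0],
    [160,0,-163,0,0,0],
    [160,0,-163,0,0,0]
  ]
}}

```text
time_s: 2.4
position: [0.63, 0.1909, 0.1392]
ee_rot: [-0.0, -0.007, 1.0, -0.0]
force: [-0.9, -0.7, -0.3]
opening: 0.0007
grip_force: 0.0
```

```bash
python3 - <<'E'
from h import *
o=r.get_obs();print(o["time_s"],o["position"],o["force"])
im,d,W=pts("top");w,_,_=pts("wrist")
cv2.imwrite("pics/c1.png",np.hstack([cv2.resize(im[120:250,120:320],(400,260))[:,:,::-1],cv2.resize(w,(347,260))[:,:,::-1]]))
E
```

```text
2.4 [0.62998536 0.19087208 0.1391962 ] [-0.87477208 -0.747303   -0.28210917]
```

View pics/c1.png

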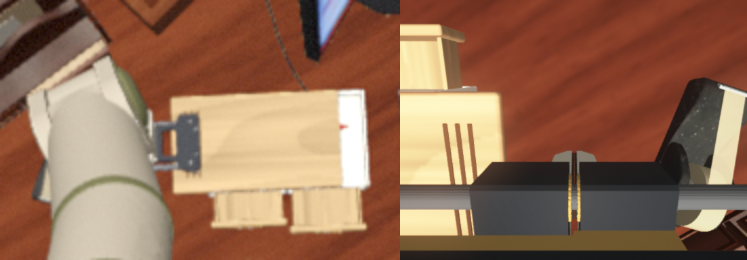

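The hand is above the cover's left edge with the fingers in free space left of it (top crop around (150,140)). Tape dispenser clear.

>>> {"name": "move_arm", "arguments": {
  "targets": [
    [0,-6,0,0,0,0],
    [0,-13,0,0,0,0],
    [0,-19,0,0,0,0],
    [0,-23,0,0,0,0],
    [0,-26,0,0,0,0],
    [0,-29,0,0,0,0],
    [0,-32,0,0,0,0],
    [0,-35,0,0,0,0],
    [0,-38,0,0,0,0],
    [0,-41,0,0,0,0],
    [0,-44,0,0,0,0],
    [0,-47,0,0,0,0]
  ]
}}

```text
time_s: 3.7
position: [0.6302, 0.1437, 0.1397]
ee_rot: [0.0, -0.007, 1.0, 0.0]
force: [0.6, 1.4, -0.4]
opening: 0.0007
grip_force: 0.5
```

>>> {"name": "move_arm", "arguments": {
  "targets": [
    [0,-2,0,0,0,0],
    [0,-4,0,0,0,0],
    [0,-6,0,0,0,0],
    [0,-8,0,0,0,0],
    [0,-10,0,0,0,0],
    [0,-11.5,0,0,0,0],
    [0,-13,0,0,0,0],
    [0,-14,0,0,0,0],
    [0,-15,0,0,0,0],
    [0,-16,0,0,0,0]
  ]
}}

```text
time_s: 4.7
position: [0.6302, 0.1279, 0.1397]
ee_rot: [0.0, -0.007, 1.0, 0.0]
force: [1.7, 1.0, -0.4]
opening: 0.0004
grip_force: 0.5
```

```bash
python3 - <<'E'
from h import *
print([r.get_obs()["force"].round(2) for _ in range(3)])
im,d,W=pts("top"); z,x,y=W[...,2],W[...,0],W[...,1]
c=(z>.068)&(z<.085)&(y>-.2)&(y<.16)&(x<.72)&(x>.6)
print("cover right edge",np.median([y[i][c[i]].min() for i in range(170,205) if c[i].sum()>5]))
E
```

```text
[array([ 1.71,  1.01, -0.38]), array([ 1.71,  1.01, -0.38]), array([ 1.71,  1.01, -0.38])]
cover right edge -0.11212629694399319
```

>>> {"name": "move_arm", "arguments": {
  "targets": [
    [0,-1,0,0,0,0],
    [0,-2,0,0,0,0],
    [0,-3,0,0,0,0],
    [0,-4,0,0,0,0],
    [0,-4.5,0,0,0,0],
    [0,-5,0,0,0,0],
    [0,-5,0,0,0,0]
  ]
}}

```text
time_s: 5.45
position: [0.6301, 0.1227, 0.1397]
ee_rot: [-0.0, -0.007, 1.0, -0.0]
force: [0.3, 0.5, -0.5]
opening: 0.0004
grip_force: 0.3
```

>>> {"name": "move_arm", "arguments": {
  "targets": [
    [0,-0.5,0,0,0,0],
    [0,-1,0,0,0,0],
    [0,-1.5,0,0,0,0],
    [0,-2,0,0,0,0],
    [0,-2,0,0,0,0]
  ]
}}

```text
time_s: 5.95
position: [0.6301, 0.1222, 0.1398]
ee_rot: [0.0, -0.008, 1.0, 0.001]
force: [-0.0, 6.1, 0.4]
opening: 0.0007
grip_force: 2.9
```

Cover is on its stop (6 N, no further motion). Back off, lift, and go to the front.

>>> {"name": "move_arm", "arguments": {
  "targets": [
    [0,4,0,0,0,0],
    [0,16,0,0,0,0],
    [0,30,0,0,0,0],
    [0,40,10,0,0,0],
    [0,40,40,0,0,0],
    [-30,30,70,0,0,0],
    [-70,0,80,0,0,0],
    [-105,-30,80,0,0,0],
    [-130,-60,80,0,0,0],
    [-143,-75,70,0,0,0],
    [-145,-78,45,0,0,0],
    [-145,-78,45,0,0,0]
  ]
}}

```text
time_s: 7.15
position: [0.4841, 0.0427, 0.1839]
ee_rot: [-0.001, -0.007, 1.0, -0.0]
force: [-0.4, 0.1, 0.8]
opening: 0.0003
grip_force: 0.0
```

>>> {"name": "move_arm", "arguments": {
  "targets": [
    [0,0,-20,0,0,0],
    [0,0,-45,0,0,0],
    [0,0,-62,0,0,0],
    [0,0,-72,0,0,0],
    [0,0,-76,0,0,0],
    [0,0,-76,0,0,0]
  ]
}}

```text
time_s: 7.75
position: [0.4854, 0.0433, 0.1089]
ee_rot: [-0.0, -0.007, 1.0, -0.0]
force: [-0.2, -0.1, -0.2]
opening: 0.0003
grip_force: 0.0
```

```bash
python3 - <<'E'
from h import *
o=r.get_obs();print(o["time_s"],o["position"],o["force"])
im,d,W=pts("scene");t,_,T=pts("top")
z,x,y=T[...,2],T[...,0],T[...,1]
cv2.imwrite("pics/c2.png",np.hstack([cv2.resize(im[150:260,180:320],(420,330))[:,:,::-1],cv2.resize(t[130:260,190:340],(380,330))[:,:,::-1]]))
E
```

```text
7.75 [0.48544523 0.04330286 0.10888495] [-0.15497903 -0.14576667 -0.22541098]
```

View pics/c2.png

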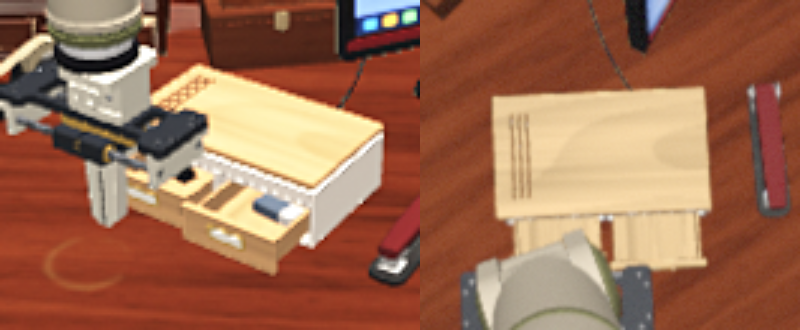

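Cover is shut flush; the finger stands in front of the left drawer, clear of the label. Pushing.

>>> {"name": "move_arm", "arguments": {
  "targets": [
    [8,0,0,0,0,0],
    [18,0,0,0,0,0],
    [26,0,0,0,0,0],
    [31,0,0,0,0,0],
    [34,0,0,0,0,0],
    [37,0,0,0,0,0],
    [40,0,0,0,0,0],
    [43,0,0,0,0,0],
    [46,0,0,0,0,0],
    [49,0,0,0,0,0],
    [52,0,0,0,0,0],
    [55,0,0,0,0,0]
  ]
}}

```text
time_s: 9.05
position: [0.5403, 0.0429, 0.1087]
ee_rot: [-0.0, -0.007, 1.0, 0.0]
force: [-1.0, 0.9, -0.8]
opening: 0.0008
grip_force: 0.5
```

>>> {"name": "move_arm", "arguments": {
  "targets": [
    [2,0,0,0,0,0],
    [4,0,0,0,0,0],
    [6,0,0,0,0,0],
    [8,0,0,0,0,0],
    [9.5,0,0,0,0,0],
    [11,0,0,0,0,0],
    [12,0,0,0,0,0],
    [13,0,0,0,0,0],
    [14,0,0,0,0,0],
    [15,0,0,0,0,0],
    [15.5,0,0,0,0,0]
  ]
}}

```text
time_s: 10.15
position: [0.5557, 0.0428, 0.1087]
ee_rot: [0.0, -0.007, 1.0, -0.0]
force: [-0.4, 1.0, 0.8]
opening: 0.0005
grip_force: 0.4
```

Expected stop is near x ≈ 0.561; creep in.

>>> {"name": "move_arm", "arguments": {
  "targets": [
    [0.5,0,0,0,0,0],
    [1,0,0,0,0,0],
    [1.5,0,0,0,0,0],
    [2,0,0,0,0,0],
    [2.5,0,0,0,0,0],
    [3,0,0,0,0,0],
    [3.5,0,0,0,0,0],
    [4,0,0,0,0,0],
    [4,0,0,0,0,0]
  ]
}}

```text
time_s: 11.05
position: [0.5598, 0.0428, 0.1087]
ee_rot: [0.0, -0.007, 1.0, -0.0]
force: [0.4, 0.6, -0.1]
opening: 0.0005
grip_force: 0.2
```

>>> {"name": "move_arm", "arguments": {
  "targets": [
    [0.5,0,0,0,0,0],
    [1,0,0,0,0,0],
    [1.5,0,0,0,0,0],
    [2,0,0,0,0,0],
    [2,0,0,0,0,0]
  ]
}}

```text
time_s: 11.55
position: [0.5611, 0.0428, 0.1087]
ee_rot: [-0.001, -0.007, 1.0, -0.0]
force: [-3.6, 1.8, 1.4]
opening: 0.0003
grip_force: 1.8
```

>>> {"name": "move_arm", "arguments": {
  "targets": [
    [0.4,0,0,0,0,0],
    [0.7,0,0,0,0,0],
    [0.7,0,0,0,0,0]
  ]
}}

```text
time_s: 11.85
position: [0.5612, 0.0428, 0.1086]
ee_rot: [-0.001, -0.007, 1.0, -0.0]
force: [-5.5, 0.7, 4.2]
opening: 0.0006
grip_force: 3.0
```

Left drawer on its stop. Retreat and move sideways in front of the right drawer.

>>> {"name": "move_arm", "arguments": {
  "targets": [
    [-4,0,0,0,0,0],
    [-20,0,0,0,0,0],
    [-45,0,0,0,0,0],
    [-70,0,0,0,0,0],
    [-83,-3,0,0,0,0],
    [-86,-20,0,0,0,0],
    [-86,-50,0,0,0,0],
    [-86,-80,0,0,0,0],
    [-86,-100,0,0,0,0],
    [-86,-107,0,0,0,0],
    [-86,-107,0,0,0,0]
  ]
}}

```text
time_s: 12.95
position: [0.4769, -0.0651, 0.1088]
ee_rot: [0.001, -0.006, 1.0, -0.0]
force: [-0.1, 1.5, -0.9]
opening: 0.0002
grip_force: 0.0
```

>>> {"name": "move_arm", "arguments": {
  "targets": [
    [8,0,0,0,0,0],
    [16,0,0,0,0,0],
    [23,0,0,0,0,0],
    [28,0,0,0,0,0],
    [31,0,0,0,0,0],
    [34,0,0,0,0,0],
    [37,0,0,0,0,0],
    [40,0,0,0,0,0],
    [43,0,0,0,0,0],
    [46,0,0,0,0,0],
    [49,0,0,0,0,0],
    [52,0,0,0,0,0]
  ]
}}

```text
time_s: 14.15
position: [0.5285, -0.0641, 0.1087]
ee_rot: [-0.0, -0.007, 1.0, 0.0]
force: [-1.0, 1.6, -0.5]
opening: 0.0004
grip_force: 0.5
```

>>> {"name": "move_arm", "arguments": {
  "targets": [
    [3,0,0,0,0,0],
    [6,0,0,0,0,0],
    [9,0,0,0,0,0],
    [12,0,0,0,0,0],
    [15,0,0,0,0,0],
    [18,0,0,0,0,0],
    [20.5,0,0,0,0,0],
    [23,0,0,0,0,0],
    [25,0,0,0,0,0],
    [26.5,0,0,0,0,0],
    [28,0,0,0,0,0]
  ]
}}

```text
time_s: 15.25
position: [0.5564, -0.0642, 0.1087]
ee_rot: [-0.0, -0.007, 1.0, -0.0]
force: [-1.2, 1.3, 0.2]
opening: 0.0003
grip_force: 0.4
```

>>> {"name": "move_arm", "arguments": {
  "targets": [
    [0.7,0,0,0,0,0],
    [1.4,0,0,0,0,0],
    [2.1,0,0,0,0,0],
    [2.8,0,0,0,0,0],
    [3.4,0,0,0,0,0],
    [4,0,0,0,0,0],
    [4.5,0,0,0,0,0],
    [5,0,0,0,0,0],
    [5.5,0,0,0,0,0],
    [6,0,0,0,0,0],
    [6,0,0,0,0,0]
  ]
}}

```text
time_s: 16.35
position: [0.5624, -0.0642, 0.1087]
ee_rot: [0.0, -0.007, 1.0, -0.0]
force: [-0.4, 0.0, -0.5]
opening: 0.0007
grip_force: 0.4
```

>>> {"name": "move_arm", "arguments": {
  "targets": [
    [0.4,0,0,0,0,0],
    [0.8,0,0,0,0,0],
    [1.2,0,0,0,0,0],
    [1.6,0,0,0,0,0],
    [1.6,0,0,0,0,0]
  ]
}}

```text
time_s: 16.85
position: [0.5626, -0.0642, 0.1086]
ee_rot: [-0.001, -0.007, 1.0, -0.0]
force: [-5.4, 1.2, 4.2]
opening: 0.0002
grip_force: 3.0
```

Right drawer on its stop too. Retreat clear and check.

>>> {"name": "move_arm", "arguments": {
  "targets": [
    [-4,0,0,0,0,0],
    [-20,0,0,0,0,0],
    [-45,0,0,0,0,0],
    [-70,0,0,0,0,0],
    [-90,0,10,0,0,0],
    [-95,20,50,0,0,0],
    [-95,60,95,0,0,0],
    [-95,105,130,0,0,0],
    [-95,150,150,0,0,0],
    [-95,195,160,0,0,0],
    [-95,240,160,0,0,0],
    [-95,265,160,0,0,0]
  ]
}}

```text
time_s: 18.05
position: [0.4694, 0.205, 0.2701]
ee_rot: [0.002, -0.008, 1.0, 0.002]
force: [0.3, 0.4, -0.6]
opening: 0.0007
grip_force: 0.0
```

```bash
python3 - <<'E'
from h import *
o=r.get_obs();print(o["time_s"],o["position"],o["force"])
im,d,W=pts("scene");t,_,T=pts("top"); z,x,y=T[...,2],T[...,0],T[...,1]
c=(z>.068)&(z<.085)&(y>-.2)&(y<.16)&(x<.75)&(x>.56)
b=cv2.minAreaRect((T[c][:,:2]*1000).astype(np.float32));print(b)
cv2.imwrite("pics/c3.png",np.hstack([cv2.resize(im[150:260,180:320],(420,330))[:,:,::-1],cv2.resize(t[130:260,190:340],(380,330))[:,:,::-1]]))
E
```

```text
18.05 [0.46942169 0.20502896 0.27011185] [ 0.31459572  0.43762211 -0.61445919]
((643.7958374023438, -6.296150207519531), (130.74264526367188, 225.75868225097656), 0.8211550712585449)
```

View pics/c3.png

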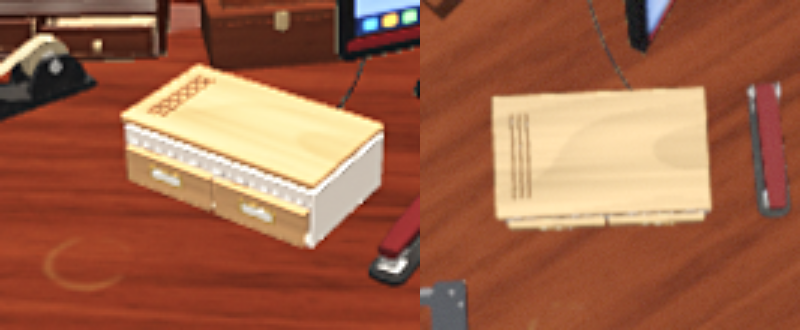

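Both drawer fronts are flush (scene crop (165,178) and (258,212)), the cover sits square over the body, and the hand is clear.

```bash
python3 -c "
from cell import r
print(r.sign_off())"
```

```text
the job is handed in; nothing more can be done
None
```

I closed both drawers and the cover to their stops with pushes reading about 7 N or less, touched nothing else, left the hand clear and handed the job in at about 18 s; no verdict was returned.

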